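Tighten the castle nut of a saw-base wheel and line it up for its cotter pin

ROBOT

A 6-joint arm with a two-finger parallel gripper is mounted at the origin on the work surface. World frame = base frame: x ahead of the robot, y to its left, z up, the work surface at z = 0. Lengths are in mm, angles in degrees, forces in N, time in s.
With the tool pointing down it reaches from about 300 to 850 mm from the base axis. Payload 4.2 kg.
Tool frame: the origin (TCP) lies midway between the tips of the shut fingers; the grasp point (between the pads) lies 19 mm behind it; z points along the fingers, x is the direction in which the jaws open and shut, and the axes are right-handed (so a half turn about z gives the same grasp; the last joint's range is limited). The gripper opens to 91 mm and grips with 3 to 60 N. Pads are 32 mm wide; open, the fingers measure 118 mm over their backs; the gripper's body (76 mm by 178 mm) begins 60 mm behind the grasp point.
Start: joints at [-67.552, 18.312, 89.639, -0, 72.044, -1.146], TCP at [230.154, -526.946, 213.976] pointing down, gripper open.
Joint ranges: [-177.97, 177.97], [-48.28, 115.42], [12.27, 149.76], [-77.06, 257.06], [2.81, 150.46], [-146.56, 146.56]. Speed limits (degrees/s): [147.25, 147.25, 180, 180, 180, 180].

INTERFACE

Orientations are given as [roll, pitch, yaw] about the fixed x, y, z axes, in that order (R = Rz(yaw) Ry(pitch) Rx(roll)).
In Python, from workcell import monitor, vision, job, models gives the robot as it stands.
- The arm moves only by the shell command python3 -m creep 'ROWS' [FORCE]. ROWS is text: rows parted by semicolons, each of 7 numbers parted by spaces: the shift along the world's x, y, z in cm, then the turn, a rotation vector about the world's x, y, z in rad, then the gripper's target within -1 to 1 (shut at 1, half-way at 0, fully open at -1). In form: tx ty tz ax ay az hand; .... A call has 1 to 12 rows; each row shifts and turns the pose as measured when the row begins; what a row does not reach is not made up. A row lasts 1/12 s, in which the tool goes at most 41.7 mm and 7.16 degrees, less where a joint would pass 70% of its speed; a pose out of reach is approached as far as the arm can. A call is refused whole if a number of a shift passes 4.17 or a number of a turn 0.125, either way. A call with a gripper value outside its range is refused whole. The fingers move at their own pace and stop on an object; FORCE is the grip in N (left out, the last holds). Time passes only in rows, so rows that do not move let the fingers close. It gives the time, the measured TCP pose, the force and the opening at its end, in the units of the state.
- monitor.state(): the state, without advancing time (a new reading comes with each control period).
- vision.grab_frame(name): name is "scene" or "top" or "wrist"; returns a dict with "img" (480x640x3 uint8, red, green, blue), "mtx" (3x3 intrinsics, pixels), "view" (4x4, takes a point from world to camera coordinates). Camera axes: x right, y down, z forward; pixel columns grow to the right and rows downward; lengths in mm; the calibration is good to about 2 mm. A picture is of the moment at which its call begins. There is no depth.
- job.job_done(): hands the job in, once; it reports no verdict.
Trained networks look in the newest picture that a camera, given by its name, has taken for a name from the list of things; names that differ only in an ending like _2 or _b are one class to them, and where a whole thing is asked for, a point or a joint stands for the part that bears it (a point fixed in the world has none). Each returns a list of dicts, best first, with "confidence" (0 to 1); they miss things now and then, are a little off and sometimes report something else, mostly with a low value. They report only what shows in the picture. A call takes as long as a camera call.
- models.search_frame(camera, query): "rect" ([left, top, right, bottom] in pixels, round what is visible of it).
- models.mark_of(camera, query): "at" ([column, row] in pixels: a listed point, or the origin of a listed thing).
The state is a dict: "time_s": time; "qpos": joint angles; "qvel": joint speeds; "effort": joint torques, N m; "ee_pos": TCP position; "ee_rot": TCP orientation; "force": force on the tool from outside, world axes, zero at the start; "torque": the same for the moment, N m; "gripper_width": finger opening in mm.
Only numpy, scipy, OpenCV 4.12 (cv2) and the standard library are available. Lean on these libraries where they do the work, as an engineer would, in place of code of your own. Each camera call takes 0.05 s, during which the arm holds its last target.

TASK

Tighten the castle nut on the leaning wheel axle (clockwise, seen from the axle's end) until it is snug, which is when the tab washer under it starts to turn with it; then keep tightening, at least ten degrees but less than a quarter turn further, and stop where a pair of its slots lines up with the cotter hole through the axle. Leave it snug, not backed off, let go of it, and do not push the other things on the bench about.

Things in the scene. Friction and masses are not known exactly. Their poses are not given: they have to be found in the camera images.
- nut_mid (a point): Plain steel castle nut: six flats 31 mm high, 55 mm across flats, 63 mm across corners; castellations 15 mm above them. This point: on the axle's line, 20 mm above the nut's seat. z: outwards along the axle, leaning 30 degrees from vertical. x: along one of three slot pairs. Slots 12 mm wide, 60 degrees apart, each over the middle of a flat, so x is square to a flat. Starts turned any way.
- nut: The same nut, axes as above, origin at its seat. It turns clockwise (about -z) with about 0.35 N m of drag, 0.5 to 1.9 rad before it gets snug: how far differs and must be felt. Once snug it takes 1.3 N m and drives the washer. It stays where it is left and does not move along the axle. Turned back, it comes loose. A grip on two opposite flats, fingers along the axle, holds it.
- hole (a point): Middle of the 9 mm cotter hole drilled crosswise through the fixed 36 mm steel axle, 39 mm above the nut's seat, level with the slots. x: along the hole; z: outwards along the axle. The axle's end is 13 mm above this point (6 mm above the castellations) and bears a dark scribed line along the hole.
- tab (a point): On the tab of the dark steel washer (72 mm across, 6 mm thick) under the nut: 45 mm from the axle's line, 1.5 mm below the nut's seat. x: outwards along the tab; z: along the axle. The washer lies still until the nut is snug, then turns with it. The tab points any way at the start.
- stand: Fixed plywood stand: base board 360 x 260 x 18 mm, from 210 mm in front of its origin to 150 mm behind, and a sloping panel with a 180 mm rubber-tyred wheel, its face 14 mm below the nut's seat (hub 6 mm). Origin on the table; front is -x. The axle's line starts 85 mm above the origin, leans 30 degrees towards -x; the seat is 68 mm up it.
- cotter: Loose steel cotter pin, 100 mm long, on the stand's board in front of the wheel; origin at its underside. It stays where it lies.
- hubcap: Loose steel hub cap, 72 mm across, 24 mm high, on the stand's board in front of the wheel; origin under its centre. It stays.
- wrench: Loose steel wrench, 200 mm, lying on the bench; bystander.
- hammer: Loose hammer, 280 mm, lying on the bench; bystander.
- glue: Loose white bottle, 64 mm across, 170 mm high; bystander.
- tin: Loose tin, 84 mm across, 100 mm high; bystander.
- mug: Loose white mug, 80 mm across, 95 mm high; bystander.

How it is judged:
By the outcome, as a careful person would: the job done as asked, in the order asked, and still so for the second after the job is handed in, with the robot touching nothing.
It also fails if it takes over 58 s, if anything falls off the work surface, if the arm or the gripper's body presses on something with over 40 N, if the wrist force passes 120 N, or if a joint passes its speed limit or range.

## Working session

There is one attempt and no reset: what is moved stays moved. The work goes in short steps, Python scripts to look and compute and a shell command to move; the robot and the scene stay as the last step left them, time stands still between calls to the robot, and variables do not carry over. Pictures are saved under pics/ and viewed, and the job is handed in when it is done.

```bash
ls; mkdir -p pics; cat > h.py <<'E'
import numpy as np, cv2
from workcell import monitor, vision, job, models
def save(cam,name,crop=None,scale=1):
    f=vision.grab_frame(cam); im=f["img"][:,:,::-1].copy()
    if crop: l,t,r,b=crop; im=im[t:b,l:r]
    if scale!=1: im=cv2.resize(im,None,fx=scale,fy=scale,interpolation=cv2.INTER_CUBIC)
    cv2.imwrite("pics/"+name,im); return f
def proj(f,P):
    P=np.atleast_2d(P); c=(f["view"][:3,:3]@P.T).T+f["view"][:3,3]; u=(f["mtx"]@c.T).T
    return u[:,:2]/u[:,2:]
def ray(f,px):
    R=f["view"][:3,:3];t=f["view"][:3,3]; d=R.T@np.linalg.solve(f["mtx"],[px[0],px[1],1.]); return -R.T@t, d/np.linalg.norm(d)
def tri(fs,pxs):
    A=np.zeros((3,3));b=np.zeros(3)
    for f,p in zip(fs,pxs):
        c,d=ray(f,p);M=np.eye(3)-np.outer(d,d);A+=M;b+=M@c
    return np.linalg.solve(A,b)
E
python3 - <<'E'
from h import *
for c in ["scene","top","wrist"]:
    f=save(c,c+"1.png"); print(c,f["view"].round(3).tolist(),f["mtx"].tolist())
    for q in ["nut_mid","nut","hole","tab","stand","cotter","hubcap"]:
        r=models.mark_of(c,q)[:2]; print(q,[(x["at"],round(x["confidence"],2)) for x in r])
print(monitor.state())
E
```

```text
pics
scene [[0.451, 0.893, 0.007, -240.114], [0.616, -0.305, -0.727, -236.175], [-0.647, 0.332, -0.687, 1654.979], [0.0, 0.0, 0.0, 1.0]] [[523.7953993832705, 0.0, 316.7990560995633], [0.0, 523.7953993832705, 254.1558604687556], [0.0, 0.0, 1.0]]
nut_mid [([361.4, 231.0], 0.71)]
nut [([360.7, 239.1], 0.87)]
hole [([355.5, 223.3], 0.98)]
tab [([361.5, 243.3], 0.55)]
stand [([365.5, 291.8], 0.88)]
cotter []
hubcap [([345.7, 243.7], 0.62), ([312.5, 249.2], 0.61)]
top [[-0.005, -1.0, -0.025, 30.879], [-0.989, 0.009, -0.149, 527.58], [0.15, 0.024, -0.988, 1351.475], [0.0, 0.0, 0.0, 1.0]] [[570.9264280973227, 0.0, 315.707367223312], [0.0, 570.9264280973227, 233.9383697750724], [0.0, 0.0, 1.0]]
nut_mid [([277.8, 221.0], 0.95)]
nut [([277.4, 216.0], 0.9)]
hole [([278.8, 224.6], 0.82)]
tab [([286.6, 198.3], 0.95), ([271.9, 279.5], 0.36)]
stand [([285.2, 216.2], 0.95)]
cotter [([270.8, 278.5], 0.48), ([304.8, 282.6], 0.25)]
hubcap [([307.6, 282.5], 0.91)]
wrist [[0.4, -0.917, 0.001, -576.62], [-0.88, -0.383, 0.281, -31.284], [-0.258, -0.113, -0.96, 392.731], [0.0, 0.0, 0.0, 1.0]] [[349.71268805272075, 0.0, 317.1042729886599], [0.0, 349.71268805272075, 235.8996084198101], [0.0, 0.0, 1.0]]
nut_mid []
nut []
hole []
tab []
stand []
cotter []
hubcap []
{'time_s': 1.2, 'qpos': array([-6.75517128e+01,  1.83112427e+01,  8.96384750e+01, -6.94470122e-04,
        7.20454034e+01, -1.14475060e+00]), 'qvel': array([ 0.03790635, -0.0457985 , -0.00882624, -0.02033565, -0.09262665,
       -0.00911311]), 'effort': array([-1.11637521e-03, -4.12369144e+01, -2.32234150e+01,  7.23836361e-02,
        3.78541066e-02, -2.11214581e-05]), 'ee_pos': array([ 230.14904344, -526.94401459,  213.98608447]), 'ee_rot': array([ 1.79999242e+02, -4.86469372e-03, -6.64067482e+01]), 'force': array([ 1.3463136 ,  0.18364416, -0.56153962]), 'torque': array([ 0.02876061, -0.04253669,  0.02526573]), 'gripper_width': 91.01963634022634}
```

View pictures.

View pics/scene1.png

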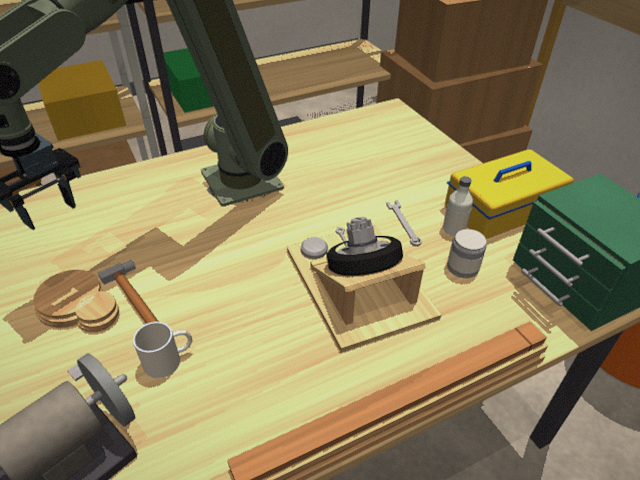

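View pics/top1.png

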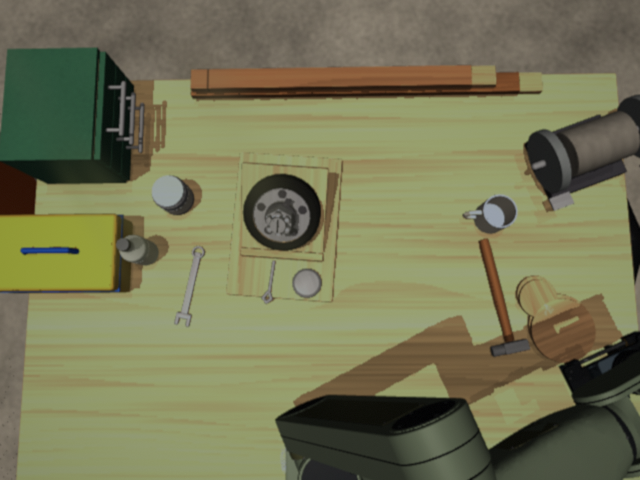

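```bash
python3 - <<'E'
import cv2
a=cv2.imread("pics/top1.png")[160:310,210:350]; cv2.imwrite("pics/top1z.png",cv2.resize(a,None,fx=4,fy=4,interpolation=cv2.INTER_CUBIC))
a=cv2.imread("pics/scene1.png")[160:310,290:430]; cv2.imwrite("pics/scene1z.png",cv2.resize(a,None,fx=4,fy=4,interpolation=cv2.INTER_CUBIC))
from h import *
E
```

```text
(no output)
```

View pics/top1z.png

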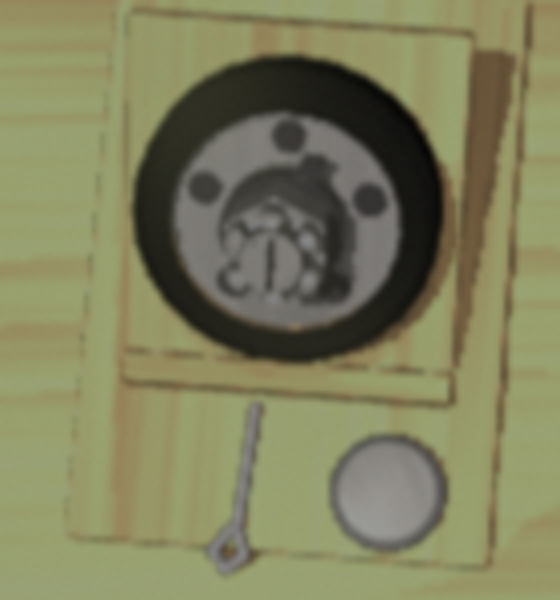

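View pics/scene1z.png

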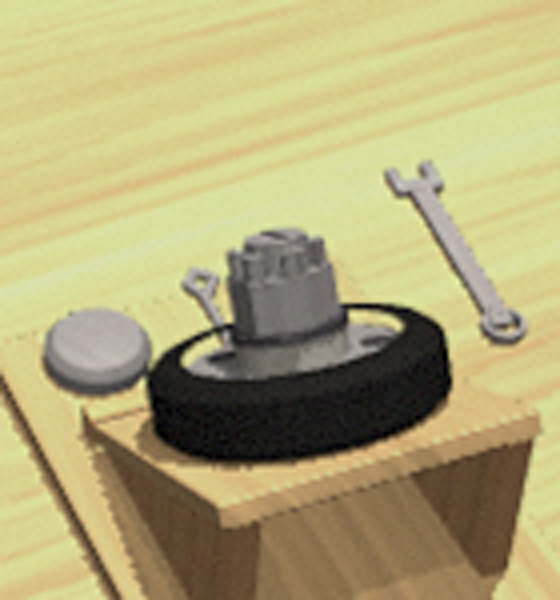

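```bash
python3 - <<'E'
from h import *
fs=[vision.grab_frame("scene"),vision.grab_frame("top")]
P={"nut_mid":([361.4,231],[277.8,221]),"nut":([360.7,239.1],[277.4,216]),"hole":([355.5,223.3],[278.8,224.6]),"stand":([365.5,291.8],[285.2,216.2])}
for k,v in P.items():
    X=tri(fs,v); print(k,X.round(1),[(proj(fs[i],X)[0]-v[i]).round(1) for i in (0,1)])
# tyre circle / board corners in top: project for stand pose fit
def ground(f,p,z):
    c,d=ray(f,p);return c+d*(z-c[2])/d[2]
# board visible corners (top) at z=18: zoom px /4 + (210,160)
for p in [(70,538),(492,567)]:
    q=(p[0]/4+210,p[1]/4+160); print("board front corner",ground(fs[1],q,18).round(1))
for p in [(530,10)]:
    q=(p[0]/4+210,p[1]/4+160); print("board back right",ground(fs[1],q,18).round(1))
for p in [(247,527),(388,492)]:
    q=(p[0]/4+210,p[1]/4+160); print("cotter/hubcap",ground(fs[1],q,30).round(1))
E
```

```text
nut_mid [540.3 110.4 161. ] [array([-0.8,  0.1]), array([-0.7, -0.4])]
nut [552.1 108.3 146.6] [array([ 1.3, -0.2]), array([1.2, 0.6])]
hole [527.9 103.9 178.2] [array([ 0.5, -0.1]), array([0.5, 0.2])]
stand [582.8 108.5  -7.8] [array([-1.4,  0.1]), array([-1.2, -0.6])]
board front corner [383.2 244.2  18. ]
board front corner [364.  -13.6  18. ]
board back right [712.6 -41.   18. ]
cotter/hubcap [388.6 134.6  30. ]
cotter/hubcap [409.2  49.1  30. ]
```

```bash
cat >> h.py <<'E'
from scipy.spatial.transform import Rotation as Ro
th=np.radians(-4.3)
A=np.array([-.5*np.cos(th),-.5*np.sin(th),.75**.5]); SX=np.array([.75**.5*np.cos(th),.75**.5*np.sin(th),.5]) # axle, stand-x tilted in plane
SEAT=np.array([549.,102.5,144.])
def goal(h,ang,seat=None):
    # grasp pt h above seat; tool z=-A ; tool x at angle ang (deg CCW about A from SX)
    a=np.radians(ang); SY=np.cross(A,SX); x=np.cos(a)*SX+np.sin(a)*SY; z=-A; y=np.cross(z,x)
    return (SEAT if seat is None else seat)+A*(h-19), np.column_stack([x,y,z])
def toolR(s): return Ro.from_euler("xyz",s["ee_rot"],degrees=True).as_matrix()
def delta(p,R,s=None):
    s=s or monitor.state(); dp=(p-s["ee_pos"])/10; rv=Ro.from_matrix(R@toolR(s).T).as_rotvec()
    n=max(abs(dp).max()/4,np.linalg.norm(rv)/.12); print("d cm",dp.round(3),"rv",rv.round(4),"min rows",round(n,2),"q",s["qpos"].round(1)); return dp,rv
E
python3 - <<'E'
from h import *
f=vision.grab_frame("wrist");s=monitor.state();R=toolR(s)
C=-f["view"][:3,:3].T@f["view"][:3,3]
print("cam in tool",(R.T@(C-s["ee_pos"])).round(1), "axes in tool\n",(R.T@f["view"][:3,:3].T).round(3))
for h in (150,):
  for a in (90,):
    p,Rg=goal(h,a); print(p,Rg); delta(p,Rg)
E
python3 -m creep '0.9 2.7 0.5 0 0 0.12 -1;0.9 2.7 0.5 0 0 0.12 -1;0.9 2.7 0.5 0 0 0.12 -1;0.9 2.7 0.5 0 0 0.12 -1;0.9 2.7 0.5 0 0 0.12 -1;0.9 2.7 0.5 0 0 0.12 -1;0.9 2.7 0.5 0 0 0.12 -1;0.9 2.7 0.5 0 0 0.12 -1;0.9 2.7 0.5 0 0 0.12 -1;0.9 2.7 0.5 0 0 0.12 -1;0.9 2.7 0.5 0 0 0.12 -1;0.9 2.7 0.5 0 0 0.12 -1'
```

```text
cam in tool [   1.4  -80.2 -172.1] axes in tool
 [[ 1.    -0.001  0.   ]
 [ 0.001  0.96   0.281]
 [-0.001 -0.281  0.96 ]]
[483.68437375 107.41110661 257.4493279 ] [[ 7.49787268e-02  8.63587658e-01  4.98592567e-01]
 [ 9.97185134e-01 -6.49334822e-02 -3.74893634e-02]
 [ 3.06161700e-17  5.00000000e-01 -8.66025404e-01]]
d cm [25.351 63.435  4.345] rv [-0.701  -0.119   2.5752] min rows 22.26 q [-67.5  18.3  89.6   0.   72.   -1.1]
time_s: 2.35
ee_pos: [338.3, -193.2, 274.8]
ee_rot: [179.9, -0.1, 19.2]
force: [1.2, 0.9, -0.2]
gripper_width: 91.4
```

```bash
python3 -m creep '0.9 2.5 0.1 0 0 0.12 -1;0.9 2.5 0.1 0 0 0.12 -1;0.9 2.5 0.1 0 0 0.12 -1;0.9 2.5 0.1 0 0 0.12 -1;0.9 2.5 0.1 0 0 0.12 -1;0.9 2.5 0.1 0 0 0.12 -1;0.9 2.5 0.1 0 0 0.12 -1;0.9 2.5 0.1 0 0 0.12 -1;0.9 2.5 0.1 0 0 0.12 -1;0.9 2.5 0.1 0 0 0.12 -1'
python3 - <<'E'
from h import *
p,Rg=goal(150,90); delta(p,Rg)
E
```

```text
time_s: 3.18
ee_pos: [430.3, 70.8, 289.0]
ee_rot: [179.4, -0.3, 90.8]
force: [0.2, 0.8, 0.4]
gripper_width: 91.1
d cm [ 5.336  3.662 -3.154] rv [-0.0214 -0.5124 -0.0891] min rows 4.34 q [  7.6   2.7  98.6   0.3  78.  -83.3]
```

```bash
python3 -m creep '1.1 0.75 -0.6 -0.004 -0.103 -0.018 -1;1.1 0.75 -0.6 -0.004 -0.103 -0.018 -1;1.1 0.75 -0.6 -0.004 -0.103 -0.018 -1;1.1 0.75 -0.6 -0.004 -0.103 -0.018 -1;1.1 0.75 -0.6 -0.004 -0.103 -0.018 -1;0 0 0 0 0 0 -1;0 0 0 0 0 0 -1'
python3 - <<'E'
from h import *
p,Rg=goal(150,90); delta(p,Rg)
f=save("wrist","w2.png"); 
for q in ["nut_mid","nut","hole","tab"]:
    r=models.mark_of("wrist",q)[:2]; print(q,[(x["at"],round(x["confidence"],2)) for x in r])
for n,h in (("hole",39),("mid",20),("seat",0),("end",52)): print(n,proj(f,SEAT+A*h).round(1))
np.savez("w2.npz",**{k:f[k] for k in("mtx","view")})
E
```

```text
time_s: 3.77
ee_pos: [489.7, 116.6, 258.9]
ee_rot: [148.5, -0.2, 86.4]
force: [1.4, -0.5, 0.4]
gripper_width: 90.9
d cm [-0.606 -0.914 -0.141] rv [-0.0017  0.0265 -0.0124] min rows 0.24 q [ 20.   -3.4 116.4 -19.   39.2 -54.6]
nut_mid []
nut [([308.9, 219.0], 0.82)]
hole [([310.4, 232.2], 0.72)]
tab [([292.7, 262.2], 0.62)]
hole [[305.3 227.8]]
mid [[305.8 221.3]]
seat [[306.3 215.2]]
end [[304.9 232.8]]
```

View pics/w2.png

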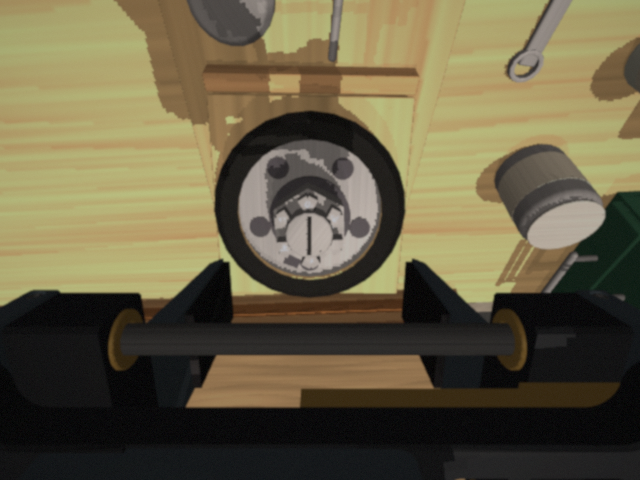

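```bash
python3 - <<'E'
import cv2
a=cv2.imread("pics/w2.png")[150:300,230:390]; cv2.imwrite("pics/w2z.png",cv2.resize(a,None,fx=5,fy=4,interpolation=cv2.INTER_CUBIC) if 0 else cv2.resize(a,None,fx=4,fy=4,interpolation=cv2.INTER_CUBIC))
E
```

```text
(no output)
```

View pics/w2z.png

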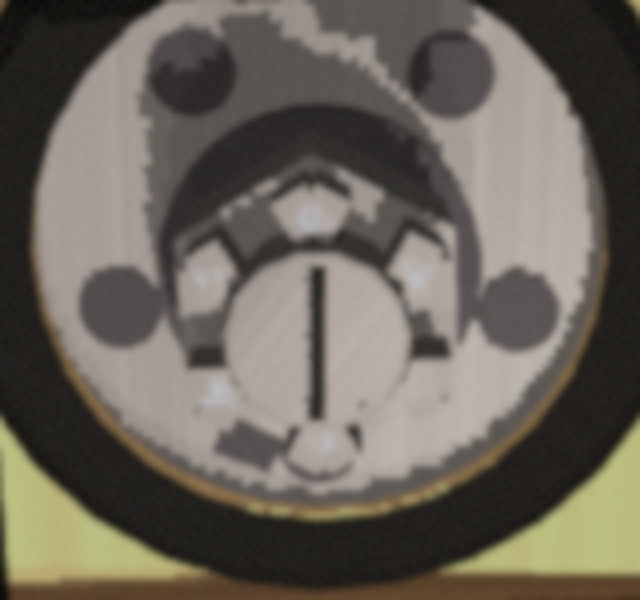

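```bash
cat >> h.py <<'E'
SY=np.cross(A,SX)
def offs(f,px,h,seat):
    c,d=ray(f,px); P=seat+A*h; t=((P-c)@A)/(d@A); X=c+t*d; return np.array([(X-P)@SX,(X-P)@SY])
def overlay(f,im,seat,nut,hole,tab,name,crop,sc):
    im=im[:,:,::-1].copy(); l,t,r,b=crop; im=cv2.resize(im[t:b,l:r],None,fx=sc,fy=sc,interpolation=cv2.INTER_CUBIC)
    def L(pts,col,cl=False):
        q=((proj(f,np.array(pts))-[l,t]+.5)*sc-.5).round().astype(int); cv2.polylines(im,[q.reshape(-1,1,2)],cl,col,1,cv2.LINE_AA)
    def pt(r,a,h): a=np.radians(a); return seat+A*h+r*(np.cos(a)*SX+np.sin(a)*SY)
    L([pt(18,a,52) for a in range(0,360,10)],(0,0,255),True)
    L([pt(18,hole,52),pt(18,hole+180,52)],(0,0,255))
    for k in range(6):
        a=nut+60*k
        L([pt(19,a,46),pt(30,a,46)],(0,255,0))
        L([pt(31.5,a+30,31),pt(31.5,a+90,31)],(255,255,0))
    L([pt(36,a,0) for a in range(0,360,10)],(255,0,255),True)
    L([pt(36,tab,0),pt(50,tab,0)],(0,128,255))
    cv2.imwrite("pics/"+name,im)
E
python3 - <<'E'
from h import *
f=np.load("w2.npz"); im=cv2.imread("pics/w2.png")[:,:,::-1]
o=offs(f,(309.2,235.2),52,SEAT); print("end off SX,SY",o)
c=lambda x,y:(x/4+230-.375,y/4+150-.375)
a=offs(f,c(318,268),52,SEAT)-o;b=offs(f,c(315,415),52,SEAT)-o; d=b-a;print("hole ang",np.degrees(np.arctan2(d[1],d[0])),np.hypot(*d))
d=offs(f,c(205,357),40,SEAT)-offs(f,c(431,348),40,SEAT);print("slot ang",np.degrees(np.arctan2(d[1],d[0])),np.hypot(*d))
d=offs(f,(292.5,261.5),0,SEAT)-o;print("tab",np.degrees(np.arctan2(d[1],d[0])),np.hypot(*d))
s=SEAT+o[0]*SX+o[1]*SY; print(s)
overlay(f,im,s,90,0,-30,"o2.png",(230,150,390,300),5)
s=monitor.state();R=toolR(s)
print("tips", proj(f,[s["ee_pos"]+R@[x,0,0] for x in (45.5,-45.5)]))
E
```

```text
end off SX,SY [1.80976095 3.18498751]
hole ang -1.0363624098566424 28.62145868046722
slot ang -87.26820542686126 44.063759712108045
tab -20.687833107231 45.11140929939649
[550.80169353 105.55850812 144.90488047]
tips [[403.11407525 290.27490518]
 [233.19695595 289.71576327]]
```

View pics/o2.png

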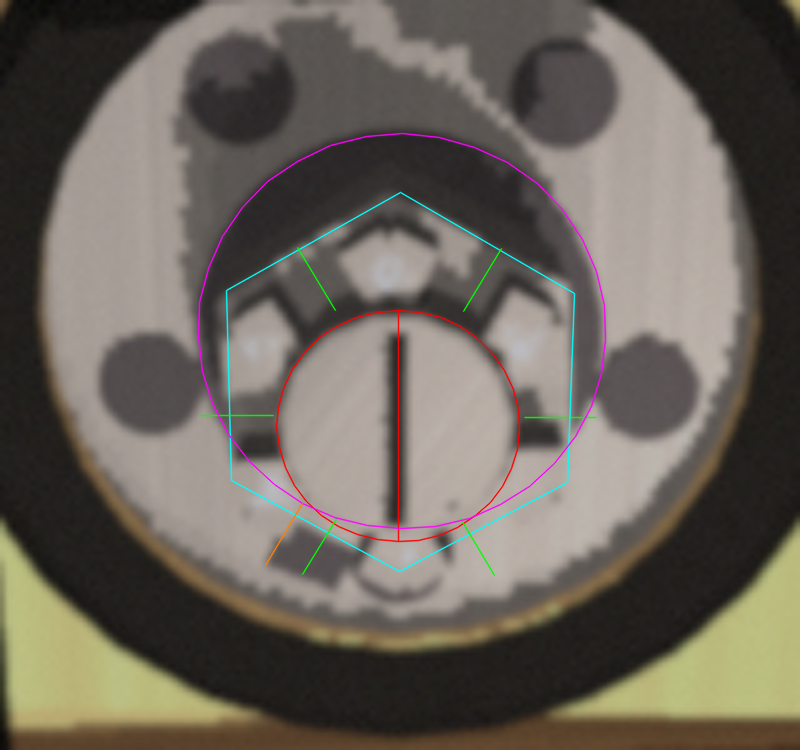

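```bash
sed -i 's/^SEAT=.*/SEAT=np.array([550.5,105.2,144.7])/' h.py; python3 - <<'E'
from h import *
p,Rg=goal(90,90); delta(p,Rg)
E
```

```text
d cm [ 2.343 -0.796 -5.388] rv [-0.0031  0.0292 -0.0087] min rows 1.35 q [ 19.8  -3.4 116.2 -19.1  39.1 -54.4]
```

```bash
python3 -m creep '0.6 -0.2 -1.35 -0.001 0.0075 -0.002 -1;0.6 -0.2 -1.35 -0.001 0.0075 -0.002 -1;0.6 -0.2 -1.35 -0.001 0.0075 -0.002 -1;0.6 -0.2 -1.35 -0.001 0.0075 -0.002 -1;0 0 0 0 0 0 -1;0 0 0 0 0 0 -1'
python3 - <<'E'
from h import *
p,Rg=goal(90,90); delta(p,Rg)
f=save("wrist","w3.png"); im=f["img"]
np.savez("w3.npz",mtx=f["mtx"],view=f["view"])
overlay(f,im,SEAT,90,-1,-21,"o3.png",(220,130,420,280),4)
E
```

```text
time_s: 4.52
ee_pos: [522.7, 105.1, 210.1]
ee_rot: [149.7, -0.1, 85.3]
force: [0.5, 0.0, 0.3]
gripper_width: 91.3
d cm [-0.758  0.273 -0.392] rv [-0.0017  0.0052  0.0064] min rows 0.19 q [ 16.7   2.4 117.8 -19.7  32.8 -54.5]
```

View pics/o3.png

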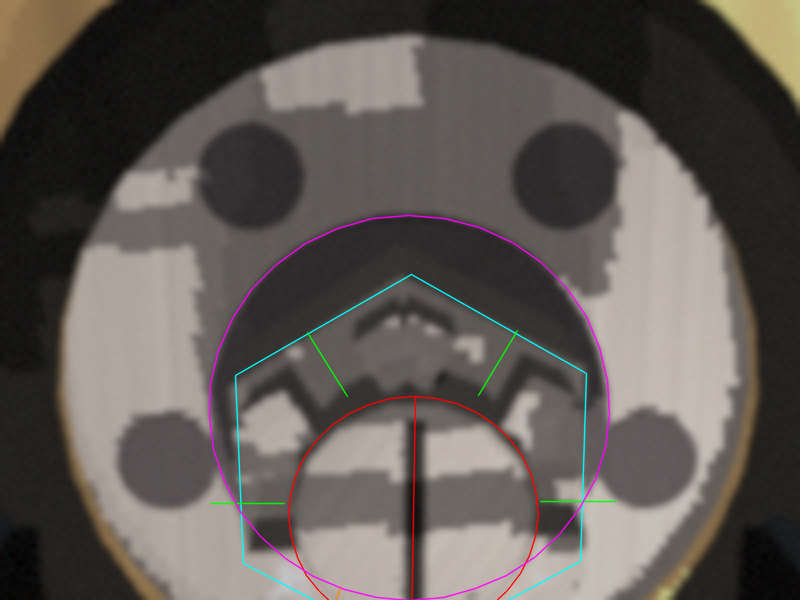

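View pics/w3.png

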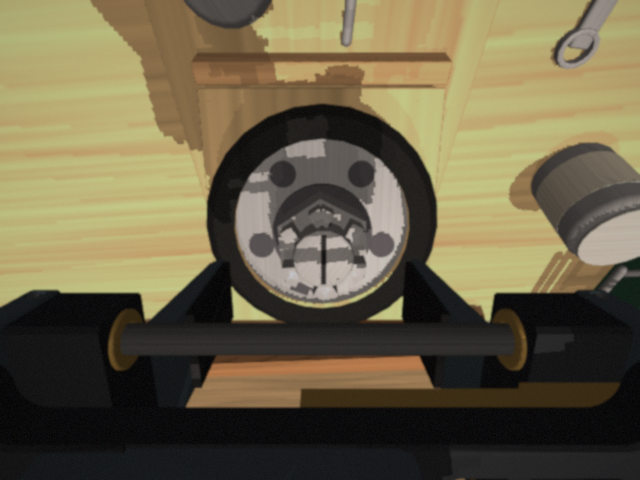

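```bash
python3 -m creep '-0.38 0.14 -0.2 -0.001 0.003 0.003 -1;-0.38 0.14 -0.2 -0.001 0.003 0.003 -1;0 0 0 0 0 0 -1;0 0 0 0 0 0 -1'
python3 - <<'E'
from h import *
delta(*goal(90,90)); delta(*goal(24,90))
E
```

```text
time_s: 4.9
ee_pos: [514.9, 108.4, 209.1]
ee_rot: [149.8, -0.1, 85.7]
force: [-0.1, -0.4, -0.6]
gripper_width: 91.2
d cm [ 0.022 -0.058 -0.287] rv [-0.0009  0.0033  0.0001] min rows 0.07 q [ 17.4   1.9 118.5 -20.   32.8 -54. ]
d cm [ 3.312 -0.305 -6.003] rv [-0.0009  0.0033  0.0001] min rows 1.5 q [ 17.4   1.9 118.5 -20.   32.8 -54. ]
```

```bash
python3 -m creep '0.4 -0.04 -0.85 0 0.0005 0 -1;0.4 -0.04 -0.85 0 0.0005 0 -1;0.45 -0.04 -0.85 0 0.0005 0 -1;0.45 -0.04 -0.8 0 0.0005 0 -1;0.5 -0.04 -0.8 0 0.0005 0 -1;0.5 -0.04 -0.8 0 0.0005 0 -1;0 0 0 0 0 0 -1;0 0 0 0 0 0 -1'
python3 - <<'E'
from h import *
delta(*goal(24,90))
E
```

```text
time_s: 5.57
ee_pos: [544.2, 106.1, 153.4]
ee_rot: [150.1, -0.0, 85.8]
force: [0.0, -0.0, 0.5]
gripper_width: 91.6
d cm [ 0.377 -0.069 -0.437] rv [-0.0009 -0.0012 -0.0012] min rows 0.11 q [ 15.7   8.4 120.5 -24.1  24.6 -50.4]
```

```bash
python3 -m creep '0.32 -0.06 -0.42 0 -0.001 -0.001 -1;0 0 0 0 0 0 -1;0 0 0 0 0 0 -1' 
python3 - <<'E'
from h import *
delta(*goal(24,90));s=monitor.state(); print(s["force"],s["torque"],s["gripper_width"])
E
python3 -m creep '0 0 0 0 0 0 0.1;0 0 0 0 0 0 0.1;0 0 0 0 0 0 0.2;0 0 0 0 0 0 0.2;0 0 0 0 0 0 0.25;0 0 0 0 0 0 0.25;0 0 0 0 0 0 0.25' 5
python3 - <<'E'
from h import *
delta(*goal(24,90));s=monitor.state(); print(s["force"],s["torque"],s["gripper_width"])
E
```

```text
time_s: 5.82
ee_pos: [548.0, 105.4, 148.6]
ee_rot: [150.0, -0.1, 85.7]
force: [0.3, -0.6, 0.6]
gripper_width: 91.1
d cm [-0.001  0.002  0.039] rv [-0.0009 -0.0003  0.0002] min rows 0.01 q [ 15.5   9.1 120.6 -24.7  23.8 -49.8]
[ 0.27311626 -0.59855037  0.58314837] [0.1250298  0.18170988 0.03249328] 91.09220253317889
time_s: 6.4
ee_pos: [548.3, 106.6, 150.4]
ee_rot: [149.8, -0.2, 85.8]
force: [1.0, -1.0, -1.5]
gripper_width: 56.2
d cm [-0.031 -0.125 -0.135] rv [-0.003   0.0035 -0.0017] min rows 0.04 q [ 15.6   8.9 120.5 -24.6  23.8 -49.9]
[ 0.98663031 -0.97703559 -1.49307414] [-0.35050202  0.12438057 -0.07337984] 56.24857828220811
```

```bash
python3 -m creep '0 0 0 0 0 0 1;0 0 0 0 0 0 1;0 0 0 0 0 0 1;0 0 0 0 0 0 1' 50
python3 - <<'E'
from h import *
delta(*goal(24,90));s=monitor.state(); print(s["force"],s["torque"],s["gripper_width"], s["torque"]@A)
f=save("wrist","w4.png",(200,130,440,310),3)
f=vision.grab_frame("top"); cv2.imwrite("pics/t4.png",cv2.resize(f["img"][150:300,210:350,::-1],None,fx=4,fy=4))
f=vision.grab_frame("scene"); cv2.imwrite("pics/s4.png",cv2.resize(f["img"][160:310,290:430,::-1],None,fx=4,fy=4))
E
```

```text
time_s: 6.73
ee_pos: [548.4, 106.6, 150.4]
ee_rot: [149.8, -0.1, 85.8]
force: [0.3, 1.4, 0.2]
gripper_width: 55.4
d cm [-0.037 -0.123 -0.134] rv [-0.0021  0.0034 -0.0025] min rows 0.04 q [ 15.6   8.9 120.5 -24.7  23.8 -49.9]
[0.28658335 1.35874588 0.18271371] [0.01921007 0.16742333 0.07116525] 55.37287339404825 0.05832951270906136
```

View pics/w4.png

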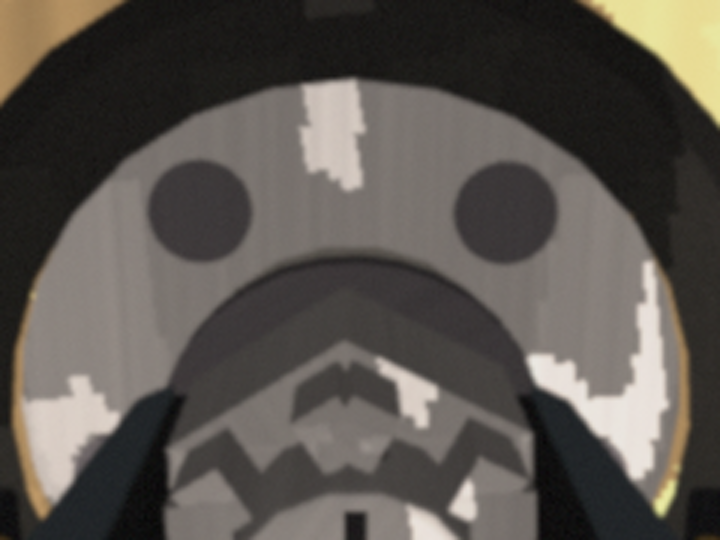

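View pics/s4.png

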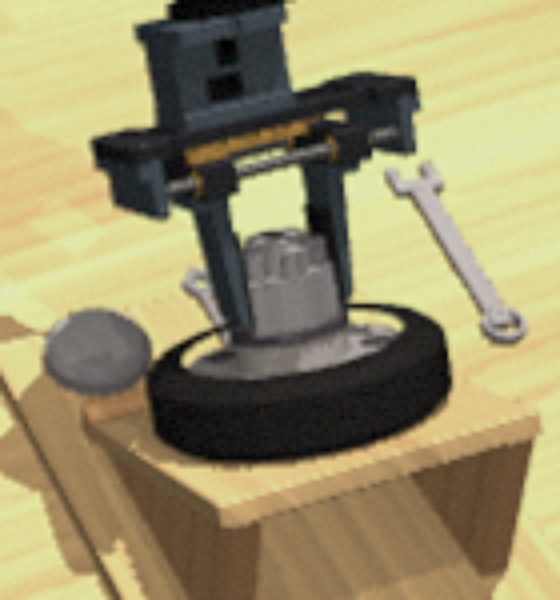

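```bash
cat > st.py <<'E'
from h import *
s=monitor.state();x=toolR(s)[:,0];z=toolR(s)[:,2]
print("t",s["time_s"],"ang",round(float(np.degrees(np.arctan2(x@SY,x@SX))),2),"tz.A",round(float(np.degrees(np.arccos(-z@A))),2),"tau",round(float(s["torque"]@-z),3),"eff6",round(float(s["effort"][5]),3),"F",s["force"].round(1),"w",round(float(s["gripper_width"]),2),"pos",s["ee_pos"].round(1),"q",s["qpos"].round(1))
E
python3 st.py; python3 -m creep '0 0 0 0.025 -0.002 -0.043 1;0 0 0 0.025 -0.002 -0.043 1;0 0 0 0.025 -0.002 -0.043 1;0 0 0 0.025 -0.002 -0.043 1' ; python3 st.py;python3 -m creep '0 0 0 0.025 -0.002 -0.043 1;0 0 0 0.025 -0.002 -0.043 1;0 0 0 0.025 -0.002 -0.043 1;0 0 0 0.025 -0.002 -0.043 1' ; python3 st.py
```

```text
t 6.8833 ang 90.06 tz.A 0.26 tau 0.074 eff6 0.089 F [-0.1  0.6 -0.6] w 55.26 pos [548.4 106.6 150.4] q [ 15.6   8.9 120.5 -24.7  23.8 -49.9]
time_s: 7.22
ee_pos: [548.3, 106.2, 150.4]
ee_rot: [150.3, -5.9, 75.8]
force: [0.3, 1.8, -0.7]
gripper_width: 55.2
t 7.2167 ang 78.46 tz.A 0.29 tau 0.3 eff6 -0.168 F [ 0.3  1.8 -0.7] w 55.2 pos [548.3 106.2 150.4] q [ 15.6   8.9 120.6 -24.9  23.7 -38. ]
time_s: 7.55
ee_pos: [548.2, 105.8, 150.3]
ee_rot: [151.8, -11.5, 65.4]
force: [1.2, 0.2, -0.5]
gripper_width: 55.3
t 7.55 ang 66.77 tz.A 0.31 tau 0.338 eff6 -0.158 F [ 1.2  0.2 -0.5] w 55.35 pos [548.2 105.8 150.3] q [ 15.7   8.9 120.6 -25.2  23.7 -26. ]
```

```bash
for k in 1; do python3 -m creep '0 0 0 0.025 -0.002 -0.043 1;0 0 0 0.025 -0.002 -0.043 1' >/dev/null; python3 st.py; python3 -m creep '0 0 0 0.025 -0.002 -0.043 1;0 0 0 0.025 -0.002 -0.043 1' >/dev/null; python3 st.py; python3 -m creep '0 0 0 0.025 -0.002 -0.043 1;0 0 0 0.025 -0.002 -0.043 1'>/dev/null ; python3 st.py; done
```

```text
t 7.7167 ang 60.91 tz.A 0.33 tau 0.395 eff6 -0.153 F [ 0.8  0.8 -0.6] w 54.86 pos [548.1 105.6 150.3] q [ 15.7   8.9 120.7 -25.4  23.7 -20. ]
t 7.8833 ang 55.33 tz.A 0.36 tau 1.291 eff6 0.863 F [-0.3  1.2 -1.5] w 55.42 pos [548.  105.4 150.2] q [ 15.7   8.9 120.7 -25.6  23.7 -14.2]
t 8.05 ang 50.04 tz.A 0.44 tau 1.329 eff6 0.834 F [-0.5  1.3 -0. ] w 55.77 pos [547.9 105.2 150.2] q [ 15.8   8.9 120.7 -25.9  23.7  -8.5]
```

```bash
python3 -m creep '0 0 0 0.025 -0.002 -0.043 1;0 0 0 0.025 -0.002 -0.043 1;0 0 0 0.025 -0.002 -0.043 1;0 0 0 0.025 -0.002 -0.043 1;0 0 0 0.025 -0.002 -0.043 1;0 0 0 0.025 -0.002 -0.043 1' >/dev/null; python3 st.py; python3 -m creep '0 0 0 0.012 -0.001 -0.021 1;0 0 0 0 0 0 1' >/dev/null; python3 st.py
python3 - <<'E'
from h import *
f=save("wrist","w5.png",(200,130,440,310),3)
f=vision.grab_frame("top"); cv2.imwrite("pics/t5.png",cv2.resize(f["img"][150:300,210:350,::-1],None,fx=4,fy=4))
f=vision.grab_frame("scene"); cv2.imwrite("pics/s5.png",cv2.resize(f["img"][160:310,290:430,::-1],None,fx=4,fy=4))
E
```

```text
t 8.55 ang 34.22 tz.A 0.67 tau 1.323 eff6 0.848 F [-0.1  2.  -0.2] w 55.35 pos [547.5 104.8 150. ] q [ 16.    8.9 120.8 -27.   23.8   8.4]
t 8.7167 ang 33.16 tz.A 0.73 tau 0.66 eff6 0.916 F [ 0.8  0.8 -0. ] w 55.42 pos [547.5 104.8 149.9] q [ 16.    8.9 120.8 -27.2  23.8   9.7]
```

View pics/w5.png

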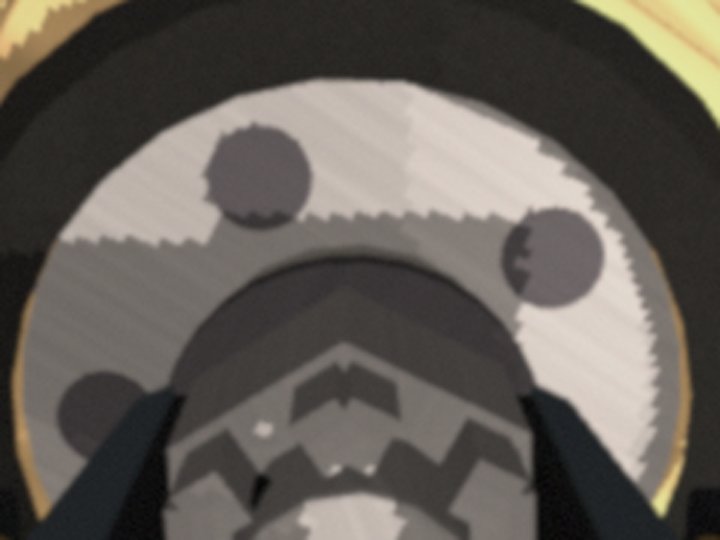

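View pics/s5.png

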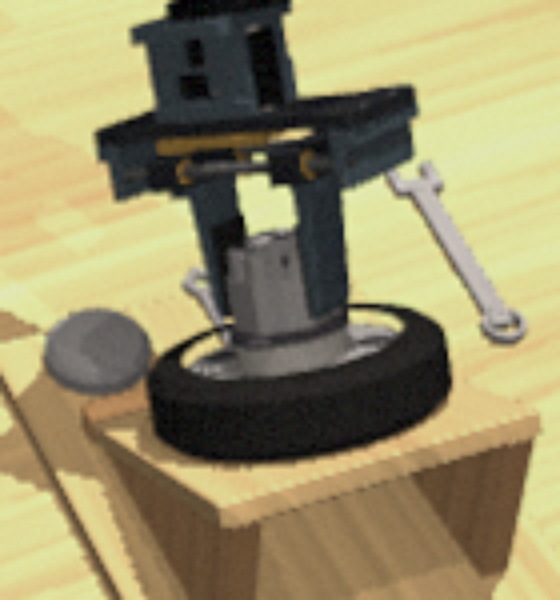

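```bash
python3 -m creep '0 0 0 0.02 -0.002 -0.035 1;0 0 0 0.013 -0.001 -0.022 1;0 0 0 0 0 0 1' >/dev/null; python3 st.py
python3 - <<'E'
from h import *
f=save("wrist","w6.png",(200,130,440,310),3)
E
```

```text
t 9.1167 ang 29.49 tz.A 0.75 tau 0.916 eff6 1.105 F [ 0.3  1.6 -0.7] w 55.5 pos [547.4 104.8 149.9] q [ 16.1   8.9 120.8 -27.3  23.9  13.5]
```

View pics/w6.png

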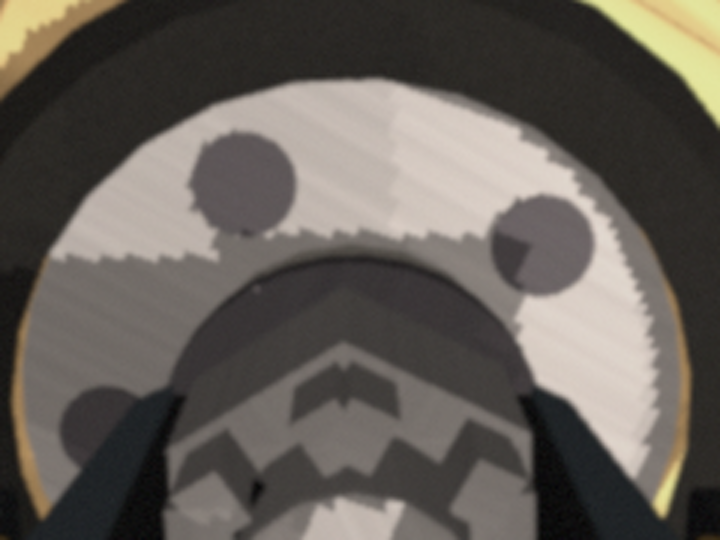

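```bash
python3 -m creep '0 0 0 0 0 0 -1;0 0 0 0 0 0 -1;0 0 0 0 0 0 -1;0 0 0 0 0 0 -1;0 0 0 0 0 0 -1;0 0 0 0 0 0 -1'; python3 st.py
python3 - <<'E'
from h import *
delta(*goal(130,29.5))
E
```

```text
time_s: 9.67
ee_pos: [547.5, 104.4, 150.3]
ee_rot: [163.8, -26.2, 28.1]
force: [-0.4, -0.2, 0.4]
gripper_width: 90.5
t 9.6667 ang 28.7 tz.A 0.68 tau -0.063 eff6 0.024 F [-0.4 -0.2  0.4] w 90.49 pos [547.5 104.4 150.3] q [ 15.9   8.9 120.8 -26.9  23.9  13.8]
d cm [-5.239  0.493  9.054] rv [0.0005 0.0087 0.0161] min rows 2.26 q [ 15.9   8.9 120.8 -26.9  23.9  13.8]
```

```bash
python3 -m creep '-0.65 0.06 1.13 0 0 0 -1;-0.65 0.06 1.13 0 0 0 -1;-0.65 0.06 1.13 0 0 0 -1;-0.65 0.06 1.13 0 0 0 -1;-0.65 0.06 1.13 0 0 0 -1;-0.65 0.06 1.13 0 0 0 -1;-0.65 0.06 1.13 0 0 0 -1;-0.65 0.06 1.13 0 0 0 -1;0 0 0 0 0 0 -1;0 0 0 0 0 0 -1'
python3 - <<'E'
from h import *
f=vision.grab_frame("wrist"); im=f["img"]; cv2.imwrite("pics/w7.png",im[:,:,::-1])
np.savez("w7.npz",mtx=f["mtx"],view=f["view"])
c=proj(f,SEAT+A*30)[0].astype(int); print(c)
l,t=c[0]-80,c[1]-70
cv2.imwrite("pics/w7z.png",cv2.resize(im[t:t+150,l:l+160,::-1],None,fx=5,fy=4*1.25,interpolation=cv2.INTER_CUBIC)); print(l,t)
overlay(f,im,SEAT,29.5,-1,-50,"o7.png",(l,t,l+160,t+150),4)
print(proj(f,SEAT+A*52))
E
```

```text
time_s: 10.5
ee_pos: [492.0, 109.0, 243.4]
ee_rot: [164.1, -26.2, 27.7]
force: [-0.2, 0.0, -0.5]
gripper_width: 91.2
[317 238]
237 168
[[317.97044994 247.81315153]]
```

View pics/w7z.png

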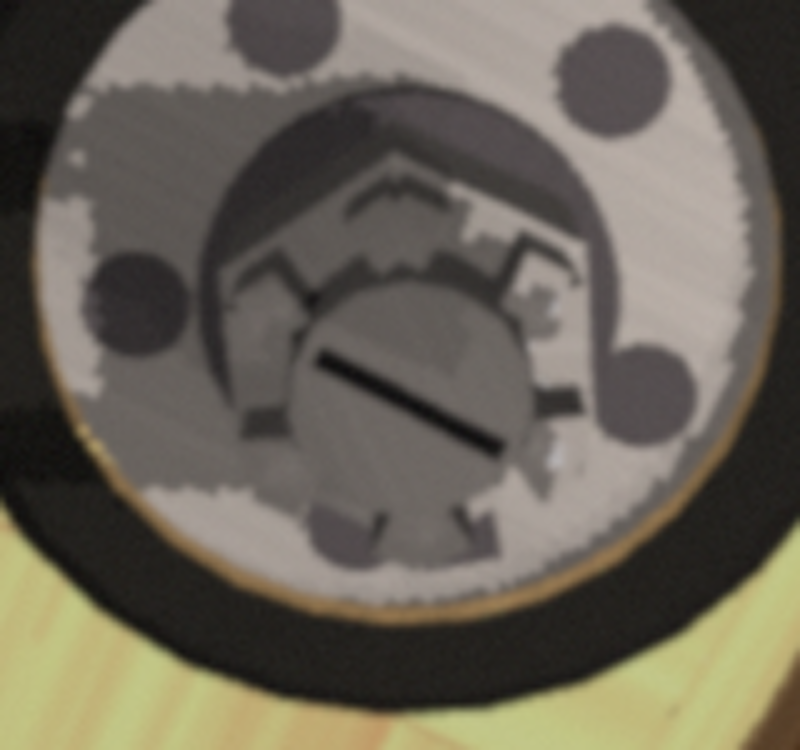

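View pics/o7.png

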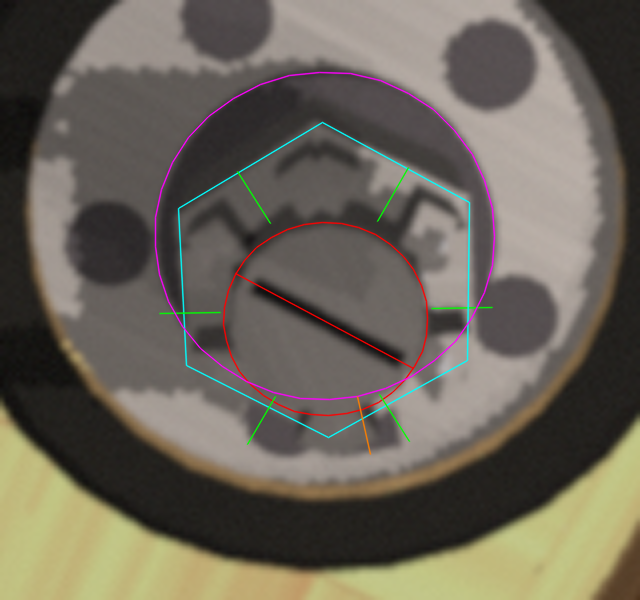

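```bash
python3 st.py; python3 - <<'E'
from h import *
f=np.load("w7.npz"); c=lambda x,y:(x/5+237-.4,y/5+168-.4)
def an(p,h,cen=np.zeros(2)):
    o=offs(f,p,h,SEAT)-cen; return round(float(np.degrees(np.arctan2(o[1],o[0]))),1),round(float(np.hypot(*o)),1)
cen=offs(f,c(412,391),52,SEAT); print("end centre",cen)
for p in [(222,270),(588,240),(395,155)]: print("corner",an(c(*p),31),an(c(*p),31,cen))
a=offs(f,c(318,357),52,SEAT);b=offs(f,c(505,450),52,SEAT);d=b-a;print("line",np.degrees(np.arctan2(d[1],d[0])),np.hypot(*d))
a=offs(f,c(265,422),38,SEAT);b=offs(f,c(557,402),38,SEAT);d=b-a;print("slots",np.degrees(np.arctan2(d[1],d[0])),np.hypot(*d))
print(models.mark_of("wrist","tab")[:2],an(c(490,545),0))
im=cv2.imread("pics/w7.png")
for i,nu in enumerate((29.5,33)): overlay(f,im[:,:,::-1],SEAT,nu,0.4,-47,f"p{i}.png",(262,190,372,290),6)
cv2.imwrite("pics/p2.png",cv2.resize(im[190:290,262:372],None,fx=7,fy=6,interpolation=cv2.INTER_CUBIC))
E
```

```text
t 10.55 ang 28.37 tz.A 0.53 tau 0.0 eff6 0.024 F [-0.1  1.1 -0.6] w 91.25 pos [492.2 109.  243.3] q [ 19.1  -2.1 117.  -19.4  38.6   7.5]
end centre [-0.07380972  1.66108642]
corner (-177.8, 30.9) (-174.8, 30.9)
corner (62.2, 32.7) (60.7, 31.3)
corner (121.5, 31.2) (123.0, 29.7)
line 0.6187094390553596 29.841243746436973
slots 32.46472967014721 43.8545812735699
[{'at': [328.1, 277.8], 'confidence': 0.58}] (-43.2, 47.2)
```

View pics/p1.png

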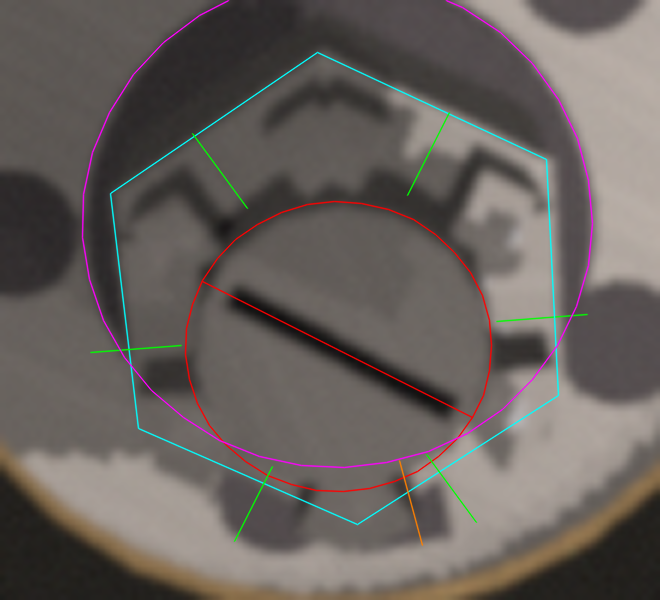

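```bash
python3 - <<'E'
from h import *
p,R=goal(94,90); p=p+80*SX; delta(p,R); print(p)
E
```

```text
d cm [ 9.009 -0.604  0.686] rv [-0.5313  0.0483  0.9338] min rows 8.96 q [ 19.1  -2.  117.  -19.4  38.6   7.5]
[582.19257013 102.81702368 249.65190528]
```

```bash
python3 -m creep '0.82 -0.05 0.06 -0.048 0.0045 0.085 -1;0.82 -0.05 0.06 -0.048 0.0045 0.085 -1;0.82 -0.05 0.06 -0.048 0.0045 0.085 -1;0.82 -0.05 0.06 -0.048 0.0045 0.085 -1;0.82 -0.05 0.06 -0.048 0.0045 0.085 -1;0.82 -0.05 0.06 -0.048 0.0045 0.085 -1;0.82 -0.05 0.06 -0.048 0.0045 0.085 -1;0.82 -0.05 0.06 -0.048 0.0045 0.085 -1;0.82 -0.05 0.06 -0.048 0.0045 0.085 -1;0.82 -0.05 0.06 -0.048 0.0045 0.085 -1;0.82 -0.05 0.06 -0.048 0.0045 0.085 -1;0 0 0 0 0 0 -1'
python3 - <<'E'
from h import *
p,R=goal(94,90); p=p+80*SX; delta(p,R)
f=vision.grab_frame("wrist"); im=f["img"]; cv2.imwrite("pics/w8.png",im[:,:,::-1])
np.savez("w8.npz",mtx=f["mtx"],view=f["view"])
c=proj(f,[SEAT,SEAT+A*52]); print(c)
l,t=int(c[1][0])-75,int(c[1][1])-75; print(l,t)
cv2.imwrite("pics/w8z.png",cv2.resize(im[max(t,0):t+150,l:l+150,::-1],None,fx=4,fy=4,interpolation=cv2.INTER_CUBIC))
E
```

```text
time_s: 11.6
ee_pos: [585.2, 100.2, 233.4]
ee_rot: [151.2, 2.2, 88.0]
force: [-0.1, 0.8, -0.0]
gripper_width: 91.5
d cm [-0.305  0.257  1.622] rv [ 0.0377 -0.023  -0.0394] min rows 0.49 q [ 14.    7.1 108.1 -15.4  38.4 -64.7]
[[330.26975828 141.42969114]
 [332.57484295 141.67609005]]
257 66
```

View pics/w8z.png

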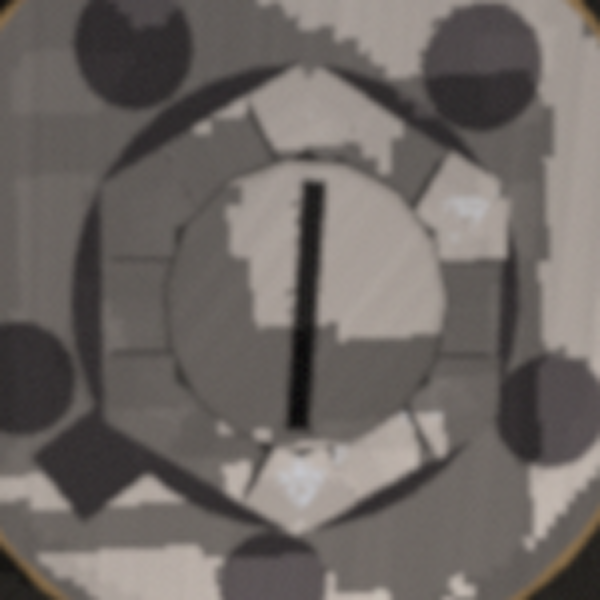

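```bash
python3 - <<'E'
from h import *
f=np.load("w8.npz"); c=lambda x,y:((x+.5)/4+257-.5,(y+.5)/4+66-.5)
def dr(p,q,h):
    d=offs(f,c(*q),h,SEAT)-offs(f,c(*p),h,SEAT); return round(float(np.degrees(np.arctan2(d[1],d[0]))),2),round(float(np.hypot(*d)),1)
print("end cen",offs(f,c(305,301),52,SEAT))
print("line",dr((298,428),(314,182),52))
for h in (31,46): print("slot",dr((140,305),(472,308),h),"edges",dr((140,258),(472,262),h),dr((140,352),(472,355),h))
print("corners",dr((297,533),(310,65),31),"L",dr((100,410),(100,185),31),"R",dr((497,435),(505,180),31))
print("tab",dr((300,303),(85,475),0))
E
```

```text
end cen [-0.39208936  0.12399071]
line (179.9, 29.6)
slot (92.57, 46.1) edges (92.39, 45.8) (92.59, 46.5)
slot (92.57, 42.7) edges (92.39, 42.3) (92.59, 43.1)
corners (-177.92, 62.8) L (-178.46, 30.2) R (-176.0, 34.2)
tab (-49.0, 44.8)
```

```bash
python3 - <<'E'
from h import *
delta(*goal(100,29))
E
```

```text
d cm [-7.413  0.81  -1.807] rv [ 0.5553 -0.0693 -0.9646] min rows 9.29 q [ 14.    7.1 108.2 -15.4  38.5 -64.5]
```

```bash
python3 -m creep '-0.5 0.05 1.2 0.048 -0.006 -0.083 -1;-0.7 0.05 1 0.048 -0.006 -0.083 -1;-0.65 0.07 0 0.048 -0.006 -0.083 -1;-0.65 0.07 0 0.048 -0.006 -0.083 -1;-0.65 0.07 0 0.048 -0.006 -0.083 -1;-0.65 0.07 0 0.048 -0.006 -0.083 -1;-0.65 0.07 0 0.048 -0.006 -0.083 -1;-0.65 0.07 0 0.048 -0.006 -0.083 -1;-0.65 0.07 0 0.048 -0.006 -0.083 -1;-0.65 0.07 0 0.048 -0.006 -0.083 -1;-0.65 0.07 0 0.048 -0.006 -0.083 -1;0 0 0 0 0 0 -1'
python3 - <<'E'
from h import *
delta(*goal(90,29))
E
```

```text
time_s: 12.65
ee_pos: [502.2, 105.5, 244.3]
ee_rot: [166.1, -25.6, 26.3]
force: [-0.8, -0.0, -0.5]
gripper_width: 91.3
d cm [ 1.286  0.238 -3.81 ] rv [-0.0215 -0.0167  0.022 ] min rows 0.95 q [ 16.9  -1.1 115.3 -15.4  39.4   3.4]
```

```bash
python3 -m creep '0.32 0.06 -0.95 -0.005 -0.004 0.005 -1;0.32 0.06 -0.95 -0.005 -0.004 0.005 -1;0.32 0.06 -0.95 -0.005 -0.004 0.005 -1;0.2 0.06 -0.6 -0.005 -0.004 0.005 -1;0 0 0 0 0 0 -1;0 0 0 0 0 0 -1'
python3 - <<'E'
from h import *
delta(*goal(90,29));delta(*goal(24,29))
E
```

```text
time_s: 13.15
ee_pos: [513.1, 107.7, 207.3]
ee_rot: [164.3, -25.8, 28.4]
force: [0.5, -0.0, -0.2]
gripper_width: 91.6
d cm [ 0.197  0.019 -0.108] rv [ 0.0014 -0.0015 -0.002 ] min rows 0.05 q [ 17.4   1.9 118.6 -19.8  32.9   6.7]
d cm [ 3.487 -0.228 -5.823] rv [ 0.0014 -0.0015 -0.002 ] min rows 1.46 q [ 17.4   1.9 118.6 -19.8  32.9   6.7]
```

```bash
python3 -m creep '0.45 -0.03 -0.75 0 0 0 -1;0.45 -0.03 -0.75 0 0 0 -1;0.45 -0.03 -0.75 0 0 0 -1;0.45 -0.03 -0.75 0 0 0 -1;0.5 -0.03 -0.75 0 0 0 -1;0.5 -0.03 -0.75 0 0 0 -1;0.5 -0.03 -0.75 0 0 0 -1;0 0 0 0 0 0 -1;0 0 0 0 0 0 -1'
python3 - <<'E'
from h import *
delta(*goal(24,29))
E
```

```text
time_s: 13.9
ee_pos: [550.7, 105.2, 149.4]
ee_rot: [164.3, -25.8, 28.4]
force: [-0.6, 0.6, 0.8]
gripper_width: 91.2
d cm [-0.267  0.019 -0.033] rv [ 0.001  -0.0011 -0.0018] min rows 0.07 q [ 15.4   9.2 120.2 -24.4  24.1  10.6]
```

```bash
python3 -m creep '-0.27 0.02 0.05 0 0 0 -1;0 0 0 0 0 0 -1;0 0 0 0 0 0 -1' >/dev/null; python3 st.py; python3 -m creep '0 0 0 0 0 0 0.1;0 0 0 0 0 0 0.1;0 0 0 0 0 0 0.2;0 0 0 0 0 0 0.2;0 0 0 0 0 0 0.25;0 0 0 0 0 0 0.25;0 0 0 0 0 0 0.25' 5 >/dev/null; python3 st.py;  python3 -m creep '0 0 0 0 0 0 1;0 0 0 0 0 0 1;0 0 0 0 0 0 1;0 0 0 0 0 0 1' 60 >/dev/null; python3 st.py
```

```text
t 14.15 ang 29.11 tz.A 0.05 tau 0.052 eff6 0.026 F [ 0.  -0.3  0.1] w 91.05 pos [547.8 105.4 150. ] q [ 15.6   9.  120.4 -24.5  24.1  10.9]
t 14.7333 ang 29.16 tz.A 0.05 tau 0.046 eff6 0.107 F [1.8 0.4 0.6] w 56.76 pos [546.5 105.  151. ] q [ 15.6   8.8 120.5 -24.5  24.3  10.8]
t 15.0667 ang 29.4 tz.A 0.06 tau 0.297 eff6 0.312 F [-0.8  0.2  0.8] w 55.05 pos [546.6 105.1 151.1] q [ 15.6   8.8 120.5 -24.6  24.2  10.7]
```

```bash
python3 -m creep '0 0 0 0.025 -0.002 -0.043 1;0 0 0 0.025 -0.002 -0.043 1;0 0 0 0.025 -0.002 -0.043 1;0 0 0 0.025 -0.002 -0.043 1;0 0 0 0.025 -0.002 -0.043 1' >/dev/null; python3 st.py; python3 -m creep '0 0 0 0.025 -0.002 -0.043 1;0 0 0 0.025 -0.002 -0.043 1;0 0 0 0.025 -0.002 -0.043 1;0 0 0 0.025 -0.002 -0.043 1;0 0 0 0.025 -0.002 -0.043 1;0 0 0 0 0 0 1' >/dev/null; python3 st.py
```

```text
t 15.4833 ang 15.92 tz.A 0.17 tau 1.326 eff6 0.86 F [-1.1  0.5  0.7] w 55.9 pos [546.2 104.9 150.8] q [ 15.7   8.7 120.6 -25.1  24.2  24.7]
t 15.9833 ang 2.53 tz.A 0.31 tau 0.635 eff6 0.914 F [-1.  -1.2  1. ] w 55.15 pos [545.8 104.9 150.6] q [ 15.8   8.7 120.7 -25.7  24.2  38.7]
```

```bash
python3 -m creep '0 0 0 0.0225 -0.002 -0.039 1;0 0 0 0.0225 -0.002 -0.039 1;0 0 0 0 0 0 1' >/dev/null; python3 st.py; python3 -m creep '0 0 0 0 0 0 -1;0 0 0 0 0 0 -1;0 0 0 0 0 0 -1;0 0 0 0 0 0 -1;0 0 0 0 0 0 -1;0 0 0 0 0 0 -1' >/dev/null; python3 st.py
python3 - <<'E'
from h import *
delta(*goal(90,-3))
E
```

```text
t 16.2333 ang -2.15 tz.A 0.38 tau 0.612 eff6 0.908 F [-0.8 -1.5  0.1] w 55.59 pos [545.6 104.9 150.5] q [ 15.9   8.7 120.7 -25.9  24.2  43.7]
t 16.7333 ang -2.48 tz.A 0.34 tau 0.051 eff6 0.039 F [0.4 0.8 0. ] w 90.78 pos [547.2 105.6 151.5] q [ 15.8   8.8 120.6 -25.6  24.1  43.7]
d cm [-3.207  0.225  5.467] rv [ 0.0074  0.0047 -0.0064] min rows 1.37 q [ 15.8   8.8 120.6 -25.6  24.1  43.7]
```

```bash
python3 -m creep '-0.6 0.04 1.05 0 0 0 -1;-0.6 0.04 1.05 0 0 0 -1;-0.6 0.04 1.05 0 0 0 -1;-0.6 0.04 1.05 0 0 0 -1;-0.6 0.04 1.05 0 0 0 -1;-0.6 0.04 1.05 0 0 0 -1;-0.6 0.04 1.05 0 0 0 -1;0 0 0 0 0 0 -1'
python3 - <<'E'
from h import *
p,R=goal(100,-2.5); delta(p,R);p=p+80*R[:,1]; delta(p,R)
E
```

```text
time_s: 17.4
ee_pos: [503.0, 108.3, 227.0]
ee_rot: [-178.6, -30.1, -7.3]
force: [0.7, 0.1, 0.6]
gripper_width: 91.3
d cm [ 0.714 -0.008 -1.213] rv [0.0014 0.0024 0.0031] min rows 0.3 q [ 18.1  -0.2 117.7 -19.3  35.9  38.1]
d cm [-0.187 -7.955 -1.387] rv [0.0014 0.0024 0.0031] min rows 1.99 q [ 18.1  -0.2 117.7 -19.3  35.9  38.1]
```

```bash
python3 -m creep '0 -1.3 -0.15 0 0 0 -1;0 -1.3 -0.15 0 0 0 -1;0 -1.3 -0.15 0 0 0 -1;0 -1.3 -0.15 0 0 0 -1;0 -1.3 -0.15 0 0 0 -1;0 -1.3 -0.15 0 0 0 -1;0 0 0 0 0 0 -1;0 0 0 0 0 0 -1'
python3 - <<'E'
from h import *
p,R=goal(100,-2.5); p=p+80*R[:,1]; delta(p,R)
f=vision.grab_frame("wrist"); im=f["img"]; cv2.imwrite("pics/w9.png",im[:,:,::-1])
np.savez("w9.npz",mtx=f["mtx"],view=f["view"])
c=proj(f,[SEAT,SEAT+A*52]); print(c)
l,t=int(c[1][0])-75,int(c[1][1])-75; print(l,t)
cv2.imwrite("pics/w9z.png",cv2.resize(im[max(t,0):t+150,l:l+150,::-1],None,fx=4,fy=4,interpolation=cv2.INTER_CUBIC))
E
```

```text
time_s: 18.07
ee_pos: [503.6, 27.8, 215.2]
ee_rot: [-178.5, -30.1, -7.4]
force: [-0.4, -0.4, -0.2]
gripper_width: 91.4
d cm [-0.249  0.099 -0.213] rv [-0.0002  0.0027  0.0026] min rows 0.06 q [  5.   -1.3 120.7  -9.1  31.1  18.5]
[[309.27430773 130.2592105 ]
 [307.57545311 129.62419294]]
232 54
```

View pics/w9z.png

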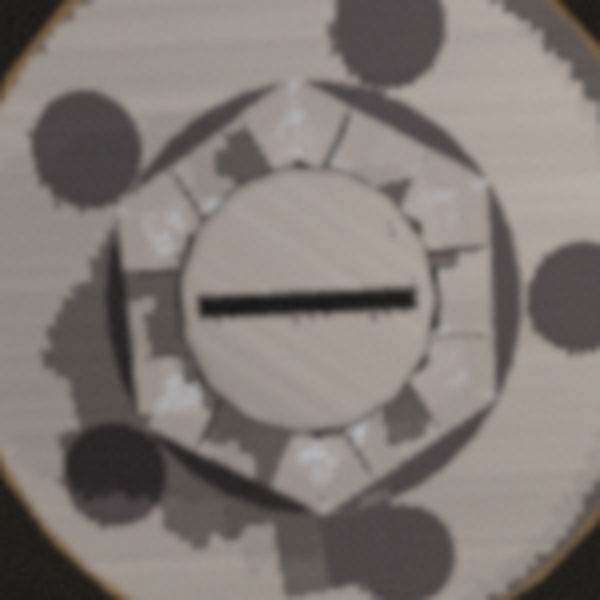

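```bash
python3 - <<'E'
from h import *
f=np.load("w9.npz"); c=lambda x,y:((x+.5)/4+232-.5,(y+.5)/4+54-.5)
def dr(p,q,h):
    d=offs(f,c(*q),h,SEAT)-offs(f,c(*p),h,SEAT); return round(float(np.degrees(np.arctan2(d[1],d[0]))),2),round(float(np.hypot(*d)),1)
print("line",dr((200,307),(415,297),52))
print("slot",dr((155,311),(462,291),46))
print("corners",dr((320,513),(290,80),31),"L",dr((138,410),(118,210),31),"R",dr((495,402),(488,185),31), "across",dr((138,410),(488,185),31),dr((118,210),(495,402),31))
print("tab",dr((308,300),(305,555),0))
im=cv2.imread("pics/w9.png"); t=[]
# scribed line by PCA of dark px inside the axle end
g=cv2.cvtColor(im,cv2.COLOR_BGR2GRAY).astype(float); cx,cy=c(308,301)
ys,xs=np.nonzero(g<60); m=np.hypot(xs-cx,ys-cy)<26; pts=np.array([offs(f,(x,y),52,SEAT) for x,y in zip(xs[m],ys[m])])
u=np.linalg.svd(pts-pts.mean(0))[2][0]; print("PCA line",np.degrees(np.arctan2(u[1],u[0])),len(pts),pts.mean(0))
overlay(f,im[:,:,::-1],SEAT,1,0,-80,"o9.png",(232,54,382,204),5)
E
```

```text
line (-0.11, 29.6)
slot (0.91, 43.5)
corners (91.07, 63.0) L (90.84, 29.2) R (91.01, 31.5) across (28.82, 62.5) (-28.72, 63.5)
tab (-93.75, 44.3)
PCA line 179.63782585980803 199 [0.42139858 0.14712832]
```

View pics/o9.png

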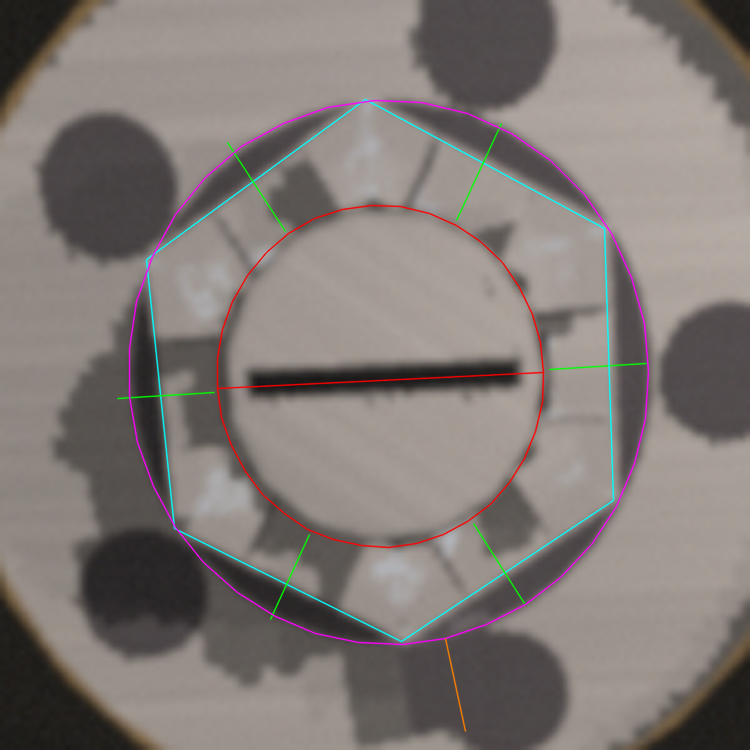

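```bash
python3 - <<'E'
from h import *
f=save("top","top9.png"); print(monitor.state()["time_s"])
E
```

```text
18.1667
```

View pics/top9.png

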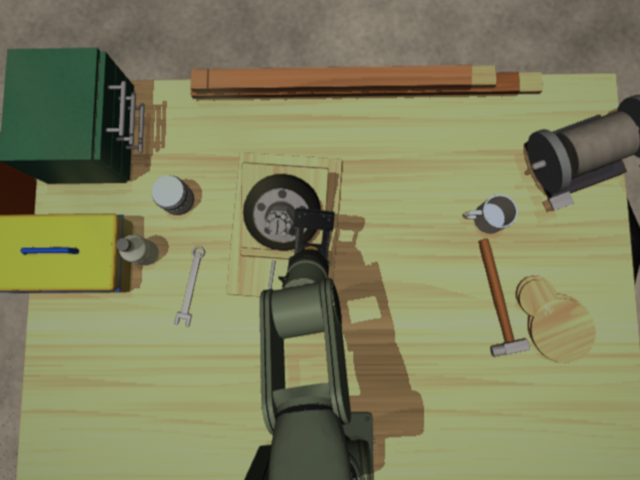

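The top picture shows the mug (495,212), hammer, wrench, tin and bottle at the same pixels as before. The gripper is clear of the nut.

```bash
python3 -c "
from workcell import job
print(job.job_done())"
```

```text
the job is handed in; nothing more can be done
None
```

The castle nut is snug, tightened about 60° past snug, and lined up with the cotter hole to about 1°. I handed the job in at about 18 s with the gripper open and touching nothing.

- **Snug point:** the torque jumped from about 0.35 to 1.3 N m after 29–35° of clockwise turning.
- **Further turn:** the nut ended about 58–60° past that point. The last on-axis picture put one slot pair at about +1° and the scribed line at about -0.1° to -0.4°.
- **Wrong stop, mended:** I first stopped and let go about 28° past snug, on a mistaken target angle. The on-axis picture showed the slots were 30° off the hole, so I gripped again and turned on clockwise. I commanded only clockwise turns and saw no sign that the nut had backed off.
- **Tab:** it had moved about 28° when I checked at that first stop. In the last picture it partly merges with a dark hub hole. A direct reading gave about -94°, but I took that to be the tab's shadow. I worked the final tab angle (about -81°) out from the nut instead.
- **Other things:** in the last top picture the mug, hammer, wrench, tin and bottle had not moved. The arm hid the hub cap and part of the cotter pin, so I could not check those two at the end.

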